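# Switch the coil winder off

### The arm

A 6-joint arm with a two-finger parallel gripper is mounted at the origin on the work surface. World frame = base frame: x ahead of the robot, y to its left, z up, the work surface at z = 0. Lengths are in mm, angles in degrees, forces in N, time in s.
With the tool pointing down it reaches from about 300 to 875 mm from the base axis. Payload 6.4 kg.
Tool frame: the origin (TCP) lies midway between the tips of the shut fingers; the grasp point (between the pads) lies 19 mm behind it; z points along the fingers, y is the line along which they close (so a half turn about z gives the same grasp; the last joint's range is limited). The gripper opens to 85 mm and grips with 20 to 120 N. Pads are 22 mm wide; open, the fingers measure 114 mm over their backs; the gripper's body (76 mm by 85 mm) begins 54 mm behind the grasp point. The pads swing forward as they close: fully open they stand 13 mm farther back than shut.
Start: joints at [-80.747, 10.359, 92.074, -0, 77.567, -11.82], TCP at [206.766, -536.553, 231.288] pointing down, gripper open.
Joint ranges: [-171.53, 171.53], [-51.25, 118.39], [17.06, 147.69], [-65.23, 245.23], [0, 150.52], [-178.68, 178.68]. Speed limits (degrees/s): [147.25, 147.25, 172.46, 180, 180, 180].

### API

Orientations are given as a 3x3 rotation matrix whose columns are the frame's x, y, z axes.
In Python, from cell import ctrl gives the robot as it stands.
- The arm moves only by the tool step_arm, never from a script. Its argument "increments" is a list of rows, each a list of 2 entries, a list of its own where there are three numbers: the shift along the tool's x, y, z in units of 30 mm (1.0 is 30 mm), then the turn about the tool's z in units of 0.08 rad (1.0 is 0.08 rad). A call has 1 to 20 rows; each row shifts and turns the commanded pose from where the row before left it, along the tool's axes as they then stand; what a row does not reach is not made up. A row lasts 1/8 s, in which the tool goes at most 62.5 mm and 10.7 degrees, less where a joint would pass 70% of its speed; a pose out of reach is approached as far as the arm can. A call with a number of a shift or a turn outside -1 to 1 is refused whole. A call with a gripper value outside its range is refused whole. "jaw" is the gripper's target within -1 to 1 (fully open at 1, half-way at 0, shut at -1), set as the call begins (left out, the last holds). The fingers move at their own pace and stop on an object; "squeeze" is the grip in N (left out, the last holds). Time passes only in rows, so rows that do not move let the fingers close. It gives the time, the measured TCP pose, the force, the opening and the grip force at its end, in the units of the state.
- ctrl.get_state(): the state, without advancing time (a new reading comes with each control period).
- ctrl.camera(name): name is "side" or "top" or "wrist"; returns the picture (384x512x3 uint8, blue, green, red); there is no depth.
- ctrl.camera_info(name): a dict with "fx", "fy", "cx", "cy" (pixels), "rvec" (rotation vector, rad) and "tvec" (3), from world to camera coordinates, as OpenCV has them. Camera axes: x right, y down, z forward; pixel columns grow to the right and rows downward; lengths in mm; the calibration is good to about 2 mm. The wrist camera is an equidistant fisheye: a pixel r from the principal point sees the ray r / f radians off the axis. A picture is of the moment at which its call begins: read the wrist's pose just before it. camera_info takes no time and is no camera call; for the wrist camera it gives the pose at the moment of the call.
- ctrl.hand_in(): hands the job in; it is judged then, once.
The state is a dict: "time_s": time; "q": joint angles; "qvel": joint speeds; "joint_efforts": joint torques, N m; "tcp_pos": TCP position; "ee_rot": TCP orientation; "force": force on the tool from outside, world axes, zero at the start; "ft_torque": the same for the moment, N m; "grip_width": opening from 0.0 (shut) to 1.0 (fully open); "gripper_force": force on a finger pad.
Only numpy, scipy, OpenCV 4.12 (cv2) and the standard library are available. Lean on these libraries where they do the work, as an engineer would, in place of code of your own. Each camera call takes 0.05 s, during which the arm holds its last target. There are 200 camera calls.

### The job

The bobbin on the coil winder is full: set the winder's three-position toggle upright to its centre off position, without running it on into the opposite position, and let go. The fan tester beside it has the same toggle: leave that one as it is.

Things in the scene. Friction and masses are not known exactly. Their poses are not given: they have to be found in the camera images.
- winder: Coil winder, fixed, turned any way: plywood base (x -55 to 145 mm, 110 wide), grey control box 92 x 98, top 50 mm up, and at its own +x side a 60 mm copper-wound bobbin between plywood cheeks 85 mm high (x 59 to 131). Origin on the table under the pivot of the toggle in the box's middle, z up. Toggle: pivot 52 mm up, tip 54 mm from it; 9 mm stem, the last 29 mm a black cap 14 mm thick.
- winder_toggle (a joint): Angle of the winder's toggle, rad: 0 upright (off), +0.5 leans to the unit's own +y (forward, the start), -0.5 to its -y (reverse). Detents hold all three; 3 to 5 N at the cap moves it. Let go within 0.15 of upright it springs upright, beyond 0.35 to that side. Upright the cap's top is 106 mm above the table; leaning, about 100, cap's middle 19 mm sideways, its outer edge 30.
- tester: Fan tester, to be left alone, fixed, turned any way: the same base, control box and toggle as the winder, but with a small upright steel motor and a four-bladed white fan (84 mm across, 78 mm high) in place of the bobbin. Origin and axes as on the winder.
- tester_toggle (a joint): Angle of the tester's toggle, rad, same meaning; it starts at about -0.5 (reverse) and must stay there.

How it is judged:
By the outcome, as a careful person would: the job done as asked, in the order asked, and still so for the second after the job is handed in, with the robot touching nothing.
It also fails if it takes over 29 s, if anything falls off the work surface, if the arm or the gripper's body presses on something with over 40 N, if the wrist force passes 120 N, or if a joint passes its speed limit or range.

## Working session

There is one attempt and no reset: what is moved stays moved. The work goes in short steps, Python scripts to look and compute and a tool call to move; the robot and the scene stay as the last step left them, time stands still between calls to the robot, and variables do not carry over. Pictures are saved under pics/ and viewed, at most 10 in all, crops included, and the job is handed in when it is done.

Besides the shell and the picture viewer there is one more tool, called after "Call:" as name([rows], argument=value, ...), one row to a line, values as JSON. step_arm: Moves the arm, as the interface text tells. Shifts and turns lie within -1 to 1; 1 stands for 30 mm of shift or 0.08 rad of turn. Its arguments: {"type":"object","properties":{"increments":{"type":"array"},"jaw":{"type":"number"},"squeeze":{"type":"number"}},"required":["increments"]}

```bash
mkdir -p pics
cat > h.py <<'E'
import numpy as np, cv2
from cell import ctrl
def ray(info,u,v,fish=False):
    R=cv2.Rodrigues(np.array(info["rvec"],float))[0]; t=np.array(info["tvec"],float).ravel()
    x=(u-info["cx"])/info["fx"]; y=(v-info["cy"])/info["fy"]
    if fish:
        r=np.hypot(x,y); d=np.array([x/r*np.sin(r),y/r*np.sin(r),np.cos(r)]) if r>0 else np.array([0,0,1.])
    else: d=np.array([x,y,1.])
    return -R.T@t, R.T@d
def onz(info,u,v,z,fish=False):
    c,d=ray(info,u,v,fish); return c+d*(z-c[2])/d[2]
def proj(info,P):
    R=cv2.Rodrigues(np.array(info["rvec"],float))[0]; p=R@np.array(P,float)+np.array(info["tvec"],float).ravel()
    return info["fx"]*p[0]/p[2]+info["cx"],info["fy"]*p[1]/p[2]+info["cy"]
E
python3 - <<'E'
from h import *
for n in("top","side"):
    cv2.imwrite(f"pics/{n}0.png",cv2.resize(ctrl.camera(n),(800,600)))
    i=ctrl.camera_info(n); print(n,{k:np.round(v,3).tolist() for k,v in i.items()})
s=ctrl.get_state(); print(s["time_s"],s["tcp_pos"],s["ee_rot"])
E
```

```text
top {'fx': 352.983, 'fy': 352.983, 'cx': 252.278, 'cy': 195.414, 'rvec': [2.12, -2.147, 0.185], 'tvec': [17.613, 525.895, 705.716]}
side {'fx': 349.89, 'fy': 349.89, 'cx': 255.052, 'cy': 189.956, 'rvec': [2.454, -0.156, 0.068], 'tvec': [-508.473, 88.66, 822.582]}
0.1 [ 206.66251007 -536.03727842  230.48335394] [[ 9.33120520e-01  3.59563651e-01 -2.73925432e-04]
 [ 3.59563625e-01 -9.33119260e-01  1.56385285e-03]
 [ 3.06699543e-04 -1.55775680e-03 -9.99998740e-01]]
```

View pics/top0.png

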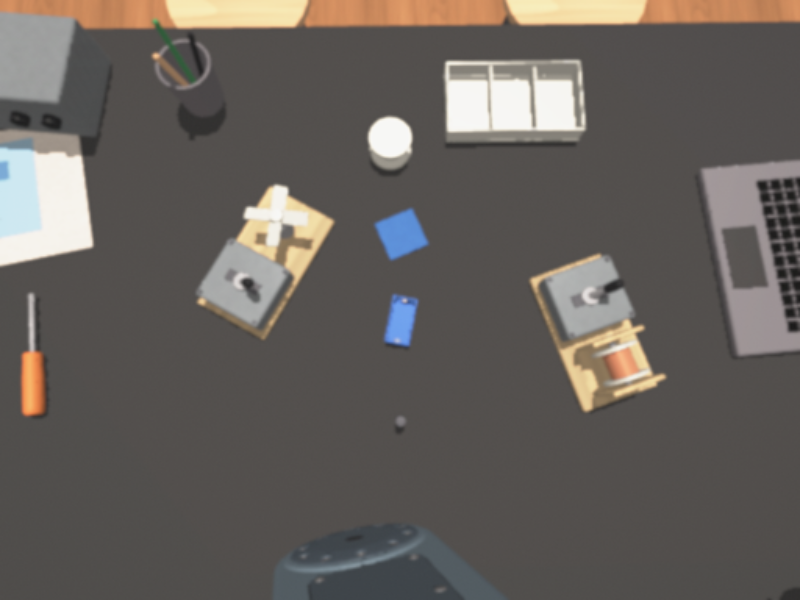

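View pics/side0.png

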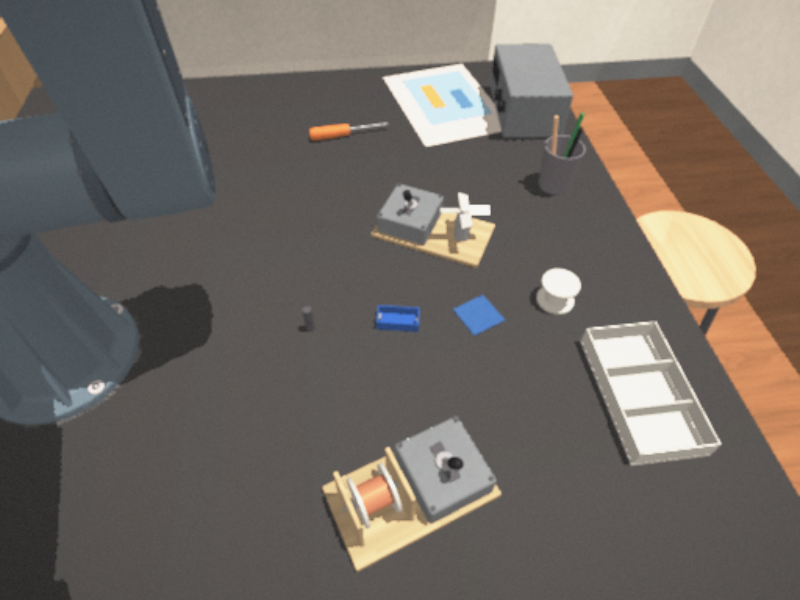

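The top view shows the winder on the right: pivot at (592,296), cap tip at (618,285), bobbin at (622,363), all in 800x600 pixels. The tester is at left (243,283). The side view shows the winder's pivot at (443,461) and its cap end at (456,464).

Run:
```python
from h import *
i=ctrl.camera_info("top"); k=.64
P=lambda u,v,z:onz(i,u*k,v*k,z)
piv=P(592,296,52); print("pivot",piv)
for n,u,v,z in[("captip",618,285,98),("bobbin",622,363,50),("boxc1",543,290,50),("boxc2",606,257,50),("boxc3",634,321,50),("boxc4",562,341,50),("baseA",531,281,8),("baseB",587,411,8)]: print(n,P(u,v,z).round(1))
j=ctrl.camera_info("side"); print("side piv",onz(j,443*k,461*k,52),onz(j,456*k,464*k,98))
print("tester",P(243,283,52))
b=P(622,363,50)-piv; print("yaw",np.degrees(np.arctan2(b[1],b[0])))
a=P(587,411,8)-P(531,281,8); print("yaw",np.degrees(np.arctan2(a[1],a[0])))
```

```text
pivot [ 534.40900559 -256.56003712   52.        ]
captip [ 539.7 -273.7   98. ]
bobbin [ 443.8 -290.5   50. ]
boxc1 [ 543.9 -191.3   50. ]
boxc2 [ 589.  -280.5   50. ]
boxc3 [ 499.9 -311.3   50. ]
boxc4 [ 474.1 -212.7   50. ]
baseA [ 565.6 -186.5    8. ]
baseB [ 380.8 -254.     8. ]
side piv [ 534.04758094 -254.89092888   52.        ] [ 541.33536788 -278.54746653   98.        ]
tester [558.11080614 215.92739894  52.        ]
yaw -159.4535859518147
yaw -159.93724025091984
```

Call:
step_arm([
  [[0.97, -0.34, 0], 0.24],
  [[0.97, -0.34, 0], 0],
  [[0.97, -0.34, 0], 0],
  [[0.97, -0.34, 0], 0],
  [[0.97, -0.34, 0], 0],
  [[0.97, -0.34, 0], 0],
  [[0.97, -0.34, 0], 0],
  [[0.97, -0.34, 0], 0],
  [[0.97, -0.34, 0], 0],
  [[0.97, -0.34, 0], 0],
  [[0.97, -0.34, 0], 0],
  [[0.97, -0.34, 0], 0],
  [[0.97, -0.34, 0], 0],
  [[0.97, -0.34, 0], 0],
  [[0, 0, 0.7], 0],
  [[0, 0, 0.7], 0],
  [[0, 0, 0], 0],
  [[0, 0, 0], 0],
], jaw=1, squeeze=20)

```text
time_s: 2.35
tcp_pos: [540.7, -262.9, 189.8]
ee_rot: [[0.94, 0.341, 0.0], [0.341, -0.94, -0.0], [0.0, 0.0, -1.0]]
force: [0.4, 0.1, -0.3]
grip_width: 0.999
gripper_force: 0.0
```

Run:
```python
from h import *
s=ctrl.get_state(); w=ctrl.camera_info("wrist"); im=ctrl.camera("wrist")
cv2.imwrite("pics/w1.png",cv2.resize(im,(800,600)))
print(s["time_s"],s["tcp_pos"],np.round(s["ee_rot"],3)); print(w)
```

```text
2.35 [ 540.65977788 -262.94861512  189.84607498] [[ 0.94   0.341  0.   ]
 [ 0.341 -0.94  -0.   ]
 [ 0.     0.    -1.   ]]
{'fx': 297.3186396354542, 'fy': 297.3186396354542, 'cx': 252.6022050583532, 'cy': 189.80983139484118, 'rvec': array([-2.34053658,  1.63987748,  0.27257356]), 'tvec': array([-433.19586983,  366.6744346 ,  477.18325954])}
```

View pics/w1.png

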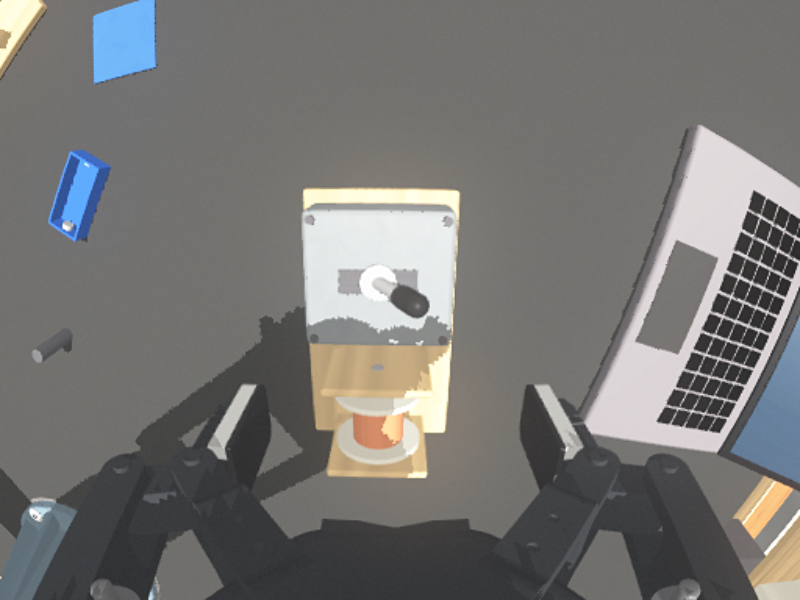

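The wrist view shows the winder aligned with the tool. The pivot boss is at (378,283), the box screws at (310,219), (447,221), (315,340) and (444,338), and the cap leans right to (420,303).

Run:
```python
from h import *
s=ctrl.get_state(); w=ctrl.camera_info("wrist");k=.64;R=np.array(s["ee_rot"]);t=np.array(s["tcp_pos"])
P=lambda u,v,z:onz(w,u*k,v*k,z,True)
c=[P(*a,50) for a in((310,219),(447,221),(444,338),(315,340))]
m=np.mean(c,0); p=P(378,283,52)
for q in(m,p): print(q.round(1),(R.T@(q-t)).round(1))
for a,b in((0,1),(3,2),(0,3),(1,2)): print((R.T@(c[b]-c[a])).round(1))
```

```text
[ 534.4 -256.1   50. ] [ -3.8  -9.  140.3]
[ 534.1 -255.9   52. ] [ -4.   -9.3 138.3]
[-1.6 85.   0.1]
[ 1.6 86.7  0.1]
[-81.9  -1.1  -0.1]
[-78.7   0.7  -0.1]
```

Call:
step_arm([
  [[-0.13, -0.3, 0], 0],
  [[0, 0, 0.65], 0],
  [[0, 0, 0.65], 0],
  [[0, 0, 0.65], 0],
  [[0, 0, 0.65], 0],
  [[0, 0, 0.65], 0],
  [[0, 0, 0.65], 0],
  [[0, 0, 0], 0],
  [[0, 0, 0], 0],
])

```text
time_s: 3.52
tcp_pos: [534.1, -255.9, 72.7]
ee_rot: [[0.94, 0.342, 0.001], [0.342, -0.94, -0.0], [0.0, 0.001, -1.0]]
force: [0.9, -0.0, -0.2]
grip_width: 1.002
gripper_force: 0.0
```

Call:
step_arm([
  [[0, 0, 0], 0],
  [[0, 0, 0], 0],
  [[0, 0, 0], 0],
  [[0, 0, 0], 0],
  [[0, 0, 0], 0],
  [[0, 0, 0], 0],
  [[0, 0, 0], 0],
  [[0, 0, 0], 0],
], jaw=-0.5, squeeze=20)

```text
time_s: 4.53
tcp_pos: [533.7, -255.5, 72.2]
ee_rot: [[0.94, 0.342, -0.0], [0.342, -0.94, 0.0], [-0.0, -0.0, -1.0]]
force: [-0.1, -0.1, 0.2]
grip_width: 0.25
gripper_force: 0.0
```

Call:
step_arm([
  [[0, 0, 0], 0],
  [[0, 0, 0], 0],
  [[0, 0, 0], 0],
  [[0, 0, 0], 0],
  [[0, 0, 0], 0],
  [[0, 0, 0], 0],
  [[0, 0, 0], 0],
  [[0, 0, 0], 0],
], jaw=1)

```text
time_s: 5.52
tcp_pos: [533.8, -255.6, 72.3]
ee_rot: [[0.94, 0.342, 0.0], [0.342, -0.94, 0.0], [0.0, -0.0, -1.0]]
force: [-0.8, -0.3, -0.5]
grip_width: 0.998
gripper_force: 0.0
```

Call:
step_arm([
  [[0, 0, -0.7], 0],
  [[0, 0, -0.7], 0],
  [[0, 0, -0.7], 0],
  [[0, 0, -0.7], 0],
  [[0, 0, -0.7], 0],
  [[0, 0, -0.7], 0],
  [[0, 0, 0], 0],
  [[0, 0, 0], 0],
])

```text
time_s: 6.52
tcp_pos: [533.4, -255.3, 197.3]
ee_rot: [[0.94, 0.342, -0.001], [0.342, -0.94, 0.001], [-0.001, -0.001, -1.0]]
force: [0.1, -0.6, -0.9]
grip_width: 0.997
gripper_force: 0.0
```

Run:
```python
from h import *
a=ctrl.camera("wrist")[110:260,150:350]; b=ctrl.camera("side")
cv2.imwrite("pics/w2.png",np.vstack([cv2.resize(a,(400,300)),cv2.resize(b,(400,300))]))
s=ctrl.get_state();print(s["time_s"],s["force"],s["tcp_pos"])
```

```text
6.625 [ 0.48328988  0.75043588 -0.35617079] [ 533.14874194 -255.15043659  196.90988397]
```

View pics/w2.png

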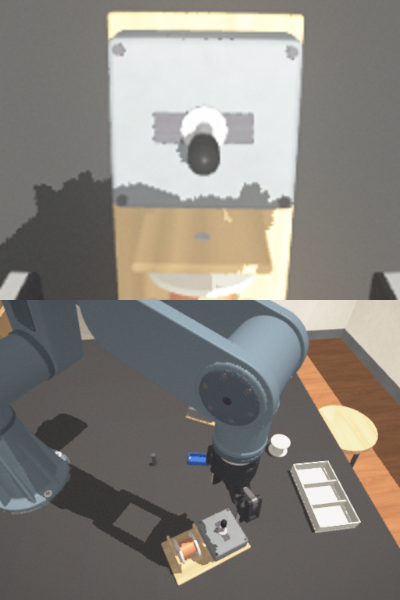

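The wrist crop shows the cap at (203,155), directly in line with the boss at (203,127), so the toggle is upright. The gripper is clear of it.

```bash
python3 -c "
from cell import ctrl; print(ctrl.hand_in())"
```

```text
the job is handed in; nothing more can be done
None
```

The winder's toggle is upright in its centre off position and released, checked in the wrist camera view. The arm never went near the fan tester, and the job was handed in at about 6.6 s.

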